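Tip the standing notebook face down onto the scanner glass and start the scan

ROBOT

A 6-joint arm with a two-finger parallel gripper is mounted at the origin on a cart in front of the work surface, level with it; the furniture and walls round the work are solid. World frame = base frame: x ahead of the robot, y to its left, z up, the work surface at z = 0. Lengths are in m, angles in rad, forces in N, time in s.
With the tool pointing down it reaches from about 0.25 to 0.775 m from the base axis. Payload 4 kg.
Tool frame: the origin (TCP) lies at the very end of the fingers, on their centre line; the grasp point (between the pads) lies 19 mm behind it; z points along the fingers, y is the line along which they close (so a half turn about z gives the same grasp; the last joint's range is limited). The gripper opens to 94 mm and grips with 3 to 60 N. Pads are 16 mm wide; open, the fingers measure 119 mm over their backs; the gripper's body (75 mm by 177 mm) begins 78 mm behind the grasp point.
Start: joints at [-1.261, 0.087, 1.371, -0, 1.684, -0.103], TCP at [0.221, -0.504, 0.206] pointing down, gripper open.
Joint ranges: [-3.1, 3.1], [-0.76, 2.03], [0.27, 2.55], [-1.08, 4.22], [0.17, 2.65], [-2.57, 2.57]. Speed limits (rad/s): [2.79, 2.79, 3.14, 3.14, 3.14, 3.14].

INTERFACE

Orientations are given as a unit quaternion [w, x, y, z].
In Python, from station import sensors, imaging, job gives the robot as it stands. The module is installed in compiled form; this text tells all that it offers.
- The arm moves only by the tool arm_command, never from a script. Its argument "increments" is one flat list of numbers, 6 for each row, row after row: the shift along the tool's x, y, z as a fraction of full scale, then the turn, a rotation vector about the tool's x, y, z as a fraction of full scale. A call has 1 to 12 rows; each row is the pose to reach, as a shift and turn from the pose commanded when the call began, along the tool's axes at that moment; what a row does not reach only later rows make up. Full scale, the value 1, is 200 mm for a shift and 30 degrees for a turn. A row lasts 1/10 s, in which the tool goes at most 50 mm and 8.59 degrees, less where a joint would pass 70% of its speed; a pose out of reach is approached as far as the arm can. A call with a number of a shift or a turn outside -1 to 1 is refused whole. A call with a gripper value outside its range is refused whole. "grip" is the finger opening in mm, from 0 to 94, set as the call begins (left out, the last holds). The fingers move at their own pace and stop on an object; "squeeze" is the grip in N (left out, the last holds). Time passes only in rows, so rows that repeat a pose let the fingers close. It gives the time, the measured TCP pose, the force, the opening and the grip force at its end, in the units of the state.
- sensors.get_state(): the state, without advancing time (a new reading comes with each control period).
- imaging.capture(name): name is "side" or "top"; returns a dict with "image" (400x640x3 uint8, red, green, blue), "z_map" (400x640 float32, m along the optical axis (not along the pixel's ray), 0 where there is no reading), "fx", "fy", "cx", "cy" (pixels), "R" (3x3) and "t" (3): a world point X has camera coordinates R X + t. Camera axes: x right, y down, z forward; pixel columns grow to the right and rows downward; lengths in m; the calibration is good to about 2 mm. A picture is of the moment at which its call begins.
- job.hand_in(): hands the job in; it is judged then, once.
Trained networks look in a picture, given as the dict that the camera call returned (one of the last four; its "shot" number tells which), for a name from the list of things; names that differ only in an ending like _2 or _b are one class to them, and where a whole thing is asked for, a point or a joint stands for the part that bears it (a point fixed in the world has none). Each returns a list of dicts, best first, with "score" (0 to 1); they miss things now and then, are a little off and sometimes report something else, mostly with a low value. They report only what shows in the picture. A call takes as long as a camera call. They do not tell look-alikes from the thing itself.
- imaging.search_frame(picture, thing): "rect" ([left, top, right, bottom] in pixels, round what is visible of it).
- imaging.silhouettes(picture, thing): "region" (400x640 bool, what is visible of it) and "rect" ([left, top, right, bottom] in pixels, round what is visible of it).
- imaging.tip_of(picture, thing): "centre" ([column, row] in pixels: a listed point, or the origin of a listed thing).
The state is a dict: "time": time; "q": joint angles; "dq": joint speeds; "joint_torque": joint torques, N m; "tcp_pos": TCP position; "tool_rot": TCP orientation; "force": force on the tool from outside, world axes, zero at the start; "wrist_torque": the same for the moment, N m; "grip_width": finger opening in m; "grasp_force": force on a finger pad.
Only numpy, scipy, OpenCV 4.12 (cv2) and the standard library are available. Lean on these libraries where they do the work, as an engineer would, in place of code of your own. Each camera call takes 0.05 s, during which the arm holds its last target. There are 200 camera calls.

TASK

Scan the front cover of the tan notebook that stands on the flatbed scanner. With the fingers, slide it along, still standing, until it is in line with the four white corner marks on the glass; then push it over near its top, away from you, so that it comes down flat, face down and wholly inside the marks the first time, and press the round green start key fully down and let it spring back. Do not pick the notebook up, and leave the water glass, the green bottle and the sticky notes where they are.

Things in the scene. Friction and masses are not known exactly. Their poses are not given: they have to be found in the camera images.
- scanner: Fixed A4 flatbed scanner, 280 mm deep (x), 400 mm wide (y); its top is one flat sheet (dark border, glass, no steps) 45 mm above the desk. Origin: centre of its underside; x to the back, y left, z up; it may stand turned by up to 10 degrees. Its white lid is fixed open at the back edge (from x = +120 mm), leaning slightly back, reaching 315 mm above the desk.
- frame_centre (a point): Point on the scanner's top (45 mm above the desk) at the centre of the frame given by four white L-shaped corner marks; axes as the scanner's. The frame (outer edges of the marks) is 162 mm along x by 229 mm along y: x from -81 to +81, y from -114.5 to +114.5 mm.
- notebook: Loose tan notebook, a hard solid 200 (x) x 136 (y) x 18 mm (z), about 0.26 kg. Origin: centre of the back cover; front cover at z = +18. Starts standing on its y = -68 edge near the front of the scanner's top, back cover to the robot: its x along the scanner's +y, y up, z to the back, within 2 degrees; its middle is 30 to 80 mm left (+y) of the marked frame's middle.
- foot_edge (a point): Middle of the long edge that the notebook starts standing on (mid-thickness); axes as the notebook's. Pushed along its length at its left end it slides and keeps standing.
- top_edge (a point): Middle of the long edge that starts on top, 136 mm above foot_edge; axes as the notebook's. Pushed here to the back, the notebook tips over the lower edge of its front cover and falls; if that edge does not slip, it then lies, z down, from there 136 mm towards the back.
- corner_a (a point): Corner of the notebook's front cover at (+100, -68, 18) mm in the notebook's axes.
- corner_b (a point): Corner of the notebook's front cover at (-100, -68, 18) mm in the notebook's axes.
- corner_c (a point): Corner of the notebook's front cover at (-100, +68, 18) mm in the notebook's axes.
- corner_d (a point): Corner of the notebook's front cover at (+100, +68, 18) mm in the notebook's axes.
- start_key (a joint): Travel of the round green start key in the scanner's right border: 0 up, 0.0035 m fully down; it needs about 4 N straight down and springs back.
- key_top (a point): Middle of the start key's top face (25 mm across), 5 mm above the scanner's top when up.
- water_glass: Clear drinking glass, 81 mm wide, 93 mm high, standing on the desk left of the scanner. Origin: centre of its underside. Leave it.
- green_bottle: Small green bottle with a white cap, 30 mm wide, 78 mm high, standing on the desk right of the scanner. Origin: centre of its underside. Leave it.
- sticky_notes: Yellow block of sticky notes, 76 x 77 x 22 mm, lying on the desk right of the scanner. Origin: centre of its underside. Leave it.
Mind the look-alikes: they are no part of the job. Several things look just like the water_glass: the one meant starts farthest to the robot's right.

How it is judged:
On the way, in this order (a step that is already met when the one before it is completed fails the run):
1. the notebook stands in line with the marks (angle between notebook's own y axis and vertical below 0.1 rad and y of notebook in the frame of frame_centre between -0.0145 and 0.0145 m), for 0.1 s.
2. the notebook has come down face down inside the marks and lies still (angle between notebook's own z axis and vertical above 3.06 rad and x of corner_a in the frame of frame_centre between -0.082 and 0.082 m and y of corner_a in the frame of frame_centre between -0.1155 and 0.1155 m and x of corner_b in the frame of frame_centre between -0.082 and 0.082 m and y of corner_b in the frame of frame_centre between -0.1155 and 0.1155 m and x of corner_c in the frame of frame_centre between -0.082 and 0.082 m and y of corner_c in the frame of frame_centre between -0.1155 and 0.1155 m and x of corner_d in the frame of frame_centre between -0.082 and 0.082 m and y of corner_d in the frame of frame_centre between -0.1155 and 0.1155 m and linear speed of notebook below 0.02 m/s), for 0.2 s.
3. the start key is fully down (all of step 2 and value of joint start_key above 0.003 m), for 0.05 s.
4. the start key has sprung back (value of joint start_key below 0.001 m), for 0.1 s.
At the end, for the whole second after the job is handed in: The notebook lies at rest, front cover down and flat on the scanner glass (within about 5 degrees), all four corners inside the frame of corner marks (1 mm grace); the start key has been pressed (3 mm or more) after that and is up again; the bystanders stand within 20 mm of where they were (all of step 2 and value of joint start_key below 0.001 m and angular speed of notebook below 0.1 rad/s and distance of each of water_glass, green_bottle, sticky_notes from where it was at the start of the episode below 0.02 m and angle between each of water_glass, green_bottle's own z axis and vertical below 0.2 rad); the robot touches nothing.
It fails at once if the notebook lies down outside the marks (angle between notebook's own z axis and vertical above 3.06 rad and not (x of corner_a in the frame of frame_centre between -0.082 and 0.082 m and y of corner_a in the frame of frame_centre between -0.1155 and 0.1155 m and x of corner_b in the frame of frame_centre between -0.082 and 0.082 m and y of corner_b in the frame of frame_centre between -0.1155 and 0.1155 m and x of corner_c in the frame of frame_centre between -0.082 and 0.082 m and y of corner_c in the frame of frame_centre between -0.1155 and 0.1155 m and x of corner_d in the frame of frame_centre between -0.082 and 0.082 m and y of corner_d in the frame of frame_centre between -0.1155 and 0.1155 m)).
It fails at once if the notebook falls the wrong way, towards the robot (angle between notebook's own z axis and vertical below 0.7 rad).
It fails at once if the notebook is lifted (z of foot_edge in the frame of frame_centre above 0.03 m or z of notebook in the frame of frame_centre above 0.08 m).
It fails at once if the start key is pressed before the notebook is down (value of joint start_key above 0.002 m and angle between notebook's own z axis and vertical below 3 rad).
It fails at once if a bystander is disturbed (not (distance of each of water_glass, green_bottle, sticky_notes from where it was at the start of the episode below 0.02 m and angle between each of water_glass, green_bottle's own z axis and vertical below 0.2 rad)).
It also fails if it takes over 61 s, if anything falls off the work surface, if the arm or the gripper's body presses on something with over 40 N, if the wrist force passes 120 N, or if a joint passes its speed limit or range.

## Working session

There is one attempt and no reset: what is moved stays moved. The work goes in short steps, Python scripts to look and compute and a tool call to move; the robot and the scene stay as the last step left them, time stands still between calls to the robot, and variables do not carry over. Pictures are saved under pics/ and viewed, at most 10 in all, crops included, and the job is handed in when it is done.

Besides the shell and the picture viewer there is one more tool, called after "Call:" as name(argument=value, ...), one argument or row to a line, values as JSON. arm_command: Moves the arm, as the interface text tells. Shift numbers are shares of 200 mm and turn numbers shares of 30 degrees, none past 1 either way. Its arguments: {"type":"object","properties":{"increments":{"type":"array"},"grip":{"type":"number"},"squeeze":{"type":"number"}},"required":["increments"]}

```bash
mkdir -p pics
cat > h.py <<'E'
from station import sensors, imaging, job
import numpy as np, cv2
def save(p,n,rect=None,s=1):
    im=p["image"][:,:,::-1]
    if rect: im=im[rect[1]:rect[3],rect[0]:rect[2]]
    cv2.imwrite("pics/"+n,cv2.resize(im,None,fx=s,fy=s))
def world(p,u,v,z=None):
    # z None: use depth map; else intersect ray with plane z
    R,t=np.array(p["R"]),np.array(p["t"])
    d=np.array([(u-p["cx"])/p["fx"],(v-p["cy"])/p["fy"],1.0])
    o=-R.T@t; r=R.T@d
    if z is None: return o+r*p["z_map"][int(round(v)),int(round(u))]
    return o+r*(z-o[2])/r[2]
def proj(p,X):
    c=np.array(p["R"])@np.array(X)+np.array(p["t"]); return p["fx"]*c[0]/c[2]+p["cx"],p["fy"]*c[1]/c[2]+p["cy"]
E
python3 - <<'E'
from h import *
np.set_printoptions(precision=4,suppress=True)
for c in ("top","side"):
    p=imaging.capture(c); save(p,c+"0.png"); 
    print(c,"cam",-np.array(p["R"]).T@p["t"])
    for n in ("frame_centre","foot_edge","top_edge","corner_a","corner_b","corner_c","corner_d","key_top","water_glass","green_bottle","sticky_notes","scanner"):
        r=imaging.tip_of(p,n)[:4]
        print(n,[(np.round(a["centre"],1).tolist(),round(a["score"],2),np.round(world(p,*a["centre"]),3).tolist()) for a in r])
s=sensors.get_state(); print(s["tcp_pos"],s["tool_rot"],s["time"])
E
```

```text
top cam [0.4177 0.0267 1.1572]
frame_centre [([360.9, 217.5], 0.67, [0.537, -0.073, 0.044])]
foot_edge [([340.5, 244.9], 0.75, [0.454, -0.01, 0.064]), ([267.7, 198.6], 0.39, [0.599, 0.213, 0.031])]
top_edge [([348.8, 243.1], 0.72, [0.455, -0.028, 0.18])]
corner_a [([310.0, 236.3], 0.92, [0.473, 0.074, 0.183]), ([310.1, 241.1], 0.88, [0.461, 0.074, 0.182]), ([388.1, 239.5], 0.8, [0.47, -0.152, 0.046]), ([379.4, 245.9], 0.64, [0.449, -0.114, 0.132])]
corner_b [([310.0, 236.3], 0.92, [0.473, 0.074, 0.183]), ([310.1, 241.1], 0.88, [0.461, 0.074, 0.182]), ([388.1, 239.5], 0.8, [0.47, -0.152, 0.046]), ([379.4, 245.9], 0.64, [0.449, -0.114, 0.132])]
corner_c [([310.0, 236.3], 0.92, [0.473, 0.074, 0.183]), ([310.1, 241.1], 0.88, [0.461, 0.074, 0.182]), ([388.1, 239.5], 0.8, [0.47, -0.152, 0.046]), ([379.4, 245.9], 0.64, [0.449, -0.114, 0.132])]
corner_d [([310.0, 236.3], 0.92, [0.473, 0.074, 0.183]), ([310.1, 241.1], 0.88, [0.461, 0.074, 0.182]), ([388.1, 239.5], 0.8, [0.47, -0.152, 0.046]), ([379.4, 245.9], 0.64, [0.449, -0.114, 0.132])]
key_top [([409.8, 237.7], 0.64, [0.475, -0.216, 0.051
[... 1141 characters left out ...]
174])]
corner_d [([281.0, 209.4], 0.89, [0.477, 0.078, 0.047]), ([269.3, 263.5], 0.87, [0.471, -0.129, 0.045]), ([276.4, 175.9], 0.78, [0.469, 0.071, 0.182]), ([263.3, 226.7], 0.64, [0.461, -0.12, 0.174])]
key_top [([264.5, 287.7], 0.53, [0.47, -0.211, 0.05])]
water_glass [([330.6, 168.7], 0.89, [0.618, 0.254, 0.073]), ([293.3, 167.6], 0.87, [0.491, 0.305, 0.03]), ([324.2, 196.3], 0.74, [0.603, 0.151, 0.044])]
green_bottle [([303.2, 323.4], 0.49, [0.574, -0.292, 0.03])]
sticky_notes [([245.1, 332.1], 0.69, [0.439, -0.321, 0.022]), ([304.3, 325.0], 0.61, [0.577, -0.293, 0.025])]
scanner [([297.1, 251.8], 0.75, [0.54, -0.084, 0.046])]
[ 0.2207 -0.5038  0.2055] [0.     0.9788 0.205  0.    ] 1.3
```

View pics/top0.png

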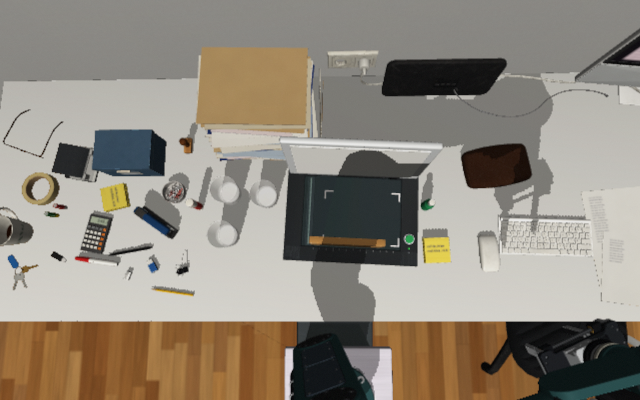

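View pics/side0.png

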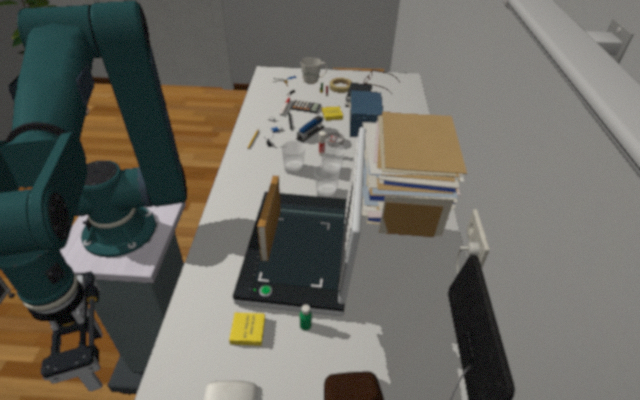

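The top view shows the notebook edge-on at (347,242), the green key at (409,239), and white marks around (328..398,193..243). The glasses are at (264,194), (228,190) and (223,235), and all of them stand left of the scanner. In the side view the notebook is at (268,215), with marks at (325,225), (317,283), (263,282) and (281,212).

Could be mistaken: for the notebook, the brown folder (253,85) or the brown pad (496,165), neither of which is on the scanner. For the key, the bottle (428,204). I choose the notebook at (347,242) and the key at (409,239), and check both in a close crop.

Run:
```python
from h import *
np.set_printoptions(precision=4,suppress=True)
t=imaging.capture("top"); s=imaging.capture("side")
a=cv2.resize(t["image"][165:270,280:440,::-1],(800,525),interpolation=cv2.INTER_CUBIC)
b=cv2.resize(s["image"][165:310,230:360,::-1],(520,580),interpolation=cv2.INTER_CUBIC)
cv2.imwrite("pics/tc.png",a); cv2.imwrite("pics/sc.png",b)
# notebook mask points -> world
for p,n in((t,"top"),(s,"side")):
    m=imaging.silhouettes(p,"notebook")[0]; ys,xs=np.nonzero(m["region"]); print(n,m["rect"],m["score"])
    P=np.array([world(p,u,v) for u,v in zip(xs,ys)])
    q=P[(P[:,2]>.172)&(P[:,2]<.19)]; print("topface n",len(q),q.mean(0),q.min(0),q.max(0), cv2.minAreaRect(q[:,:2].astype(np.float32)*1000))
    # white marks
    im=p["image"].astype(int); w=(im.min(2)>120)
    ys,xs=np.nonzero(w); Q=np.array([np.r_[world(p,u,v,.045),world(p,u,v)[2],u,v] for u,v in zip(xs,ys)])
    k=(Q[:,0]>.4)&(Q[:,0]<.64)&(Q[:,1]>-.22)&(Q[:,1]<.08)&(abs(Q[:,3]-.045)<.015)
    Q=Q[k]; print("marks",len(Q))
    L=np.zeros((400,640),np.uint8); L[Q[:,5].astype(int),Q[:,4].astype(int)]=1
    nn,lab,st,ce=cv2.connectedComponentsWithStats(L,connectivity=8)
    for i in range(1,nn):
        if st[i,4]>4:
            g=Q[lab[Q[:,5].astype(int),Q[:,4].astype(int)]==i]; print(st[i],g[:,:2].min(0),g[:,:2].max(0))
    g=(im[:,:,1]>im[:,:,0]+40)&(im[:,:,1]>im[:,:,2]+20); ys,xs=np.nonzero(g)
    G=np.array([np.r_[world(p,u,v,.05)] for u,v in zip(xs,ys)]); G=G[(abs(G[:,0]-.47)<.03)&(abs(G[:,1]+.213)<.03)]; print("key",len(G),G.mean(0),G.min(0),G.max(0))
```

```text
top [306.3, 234.9, 385.0, 246.8] 0.85
topface n 509 [ 0.4614 -0.0249  0.181 ] [ 0.4495 -0.1229  0.1722] [0.4744 0.0771 0.1862] ((461.9392395019531, -23.115554809570312), (200.38294982910156, 17.955591201782227), 87.09392547607422)
marks 80
[325 190   3   8   9] [0.6004 0.0291] [0.622  0.0353]
[391 193   9   9  30] [ 0.5863 -0.1897] [ 0.6111 -0.1655]
[404 236   7   9  18] [ 0.4566 -0.217 ] [ 0.4804 -0.1996]
[391 238   8   9  23] [ 0.4508 -0.182 ] [ 0.4746 -0.1604]
key 60 [ 0.47   -0.2138  0.05  ] [ 0.4417 -0.2254  0.05  ] [ 0.483  -0.2016  0.05  ]
side [258.3, 175.9, 282.6, 259.9] 0.88
topface n 394 [ 0.4626 -0.0363  0.1808] [ 0.4483 -0.1244  0.1721] [0.4759 0.0742 0.1854] ((462.09234619140625, -25.102516174316406), (199.78424072265625, 19.42127799987793), 86.89292907714844)
marks 54
[258 273   9   8  27] [ 0.4489 -0.185 ] [ 0.4697 -0.1624]
[312 280  10   7  27] [ 0.5883 -0.1928] [ 0.6111 -0.1729]
key 69 [ 0.4706 -0.2161  0.05  ] [ 0.4423 -0.2275  0.05  ] [ 0.4829 -0.2029  0.05  ]
```

View pics/tc.png

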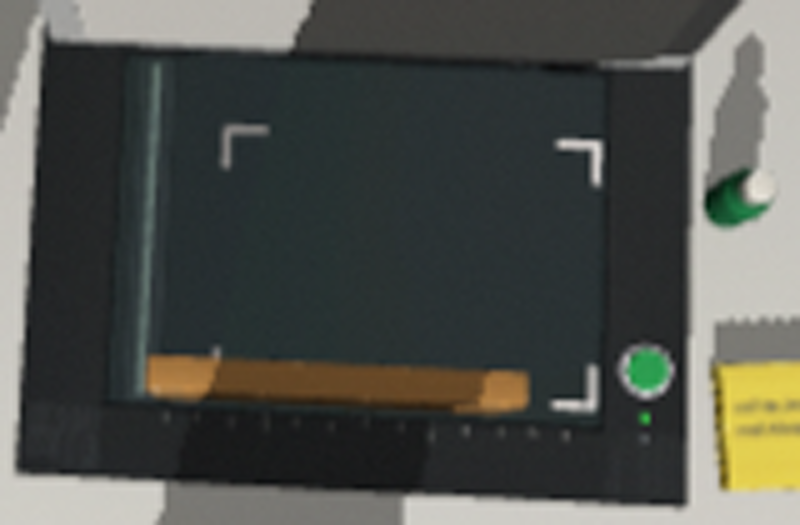

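View pics/sc.png

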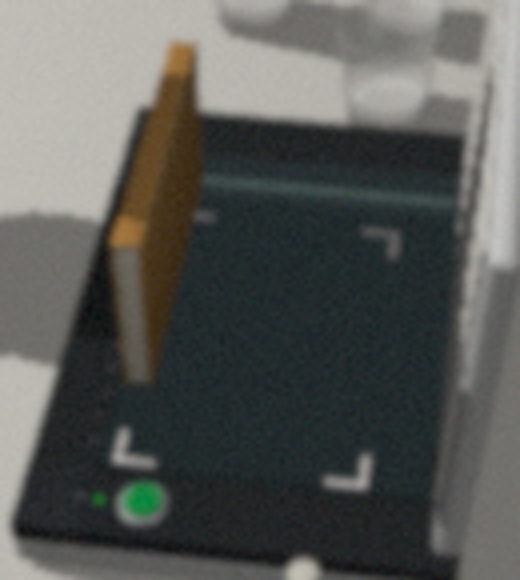

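The crops confirm it: the notebook stands on the glass, the key is at top crop (647,370), and the frame's outer corners are at top crop (222,126), (602,142), (597,410), and side crop (112,466), (370,490), (400,230). Next I fit the frame.

Run:
```python
from h import *
from scipy.optimize import least_squares
np.set_printoptions(precision=4,suppress=True)
t=imaging.capture("top"); s=imaging.capture("side")
C={"bl":(.081,.1145),"br":(.081,-.1145),"fr":(-.081,-.1145)}
def T(u,v): return (u+.5)/5+280-.5,(v+.5)/5+165-.5
def S(u,v): return (u+.5)/4+230-.5,(v+.5)/4+165-.5
obs=[(t,T(222,126),"bl"),(t,T(602,142),"br"),(t,T(597,410),"fr"),(s,S(112,466),"fr"),(s,S(370,490),"br"),(s,S(400,230),"bl")]
W=[(world(p,*uv,.045)[:2],k) for p,uv,k in obs]
for w,k in W: print(k,w)
def f(x,W=W):
    c,n=np.cos(x[2]),np.sin(x[2]); R=np.array([[c,-n],[n,c]])
    return np.concatenate([R@C[k]+x[:2]-w for w,k in W])
for sub in (W,W[:3],W[3:]):
    r=least_squares(f,[.53,-.07,0],args=(sub,)); print(r.x,np.degrees(r.x[2]),abs(r.fun).max())
x=least_squares(f,[.53,-.07,0]).x
c,n=np.cos(x[2]),np.sin(x[2]); R=np.array([[c,-n],[n,c]])
for nm,w in(("nb top centre T",(.4619,-.0231)),("S",(.4621,-.0251)),("key",(.4703,-.215))): print(nm,R.T@(np.array(w)-x[:2]))
# front cover vertical check: side depth on right end and cover
m=imaging.silhouettes(s,"notebook")[0]["region"]; ys,xs=np.nonzero(m); P=np.array([world(s,u,v) for u,v in zip(xs,ys)])
F=(P[:,:2]-x[:2])@R
for z in (.06,.08,.1,.12,.14,.16):
    k=abs(P[:,2]-z)<.01; print(z,k.sum(),np.percentile(F[k,0],[5,50,95]),F[k,1].min(),F[k,1].max())
```

```text
bl [0.6227 0.0382]
br [ 0.6109 -0.1927]
fr [ 0.449  -0.1841]
fr [ 0.449  -0.1888]
br [ 0.6143 -0.1949]
bl [0.6245 0.038 ]
[ 0.5365 -0.0747 -0.046 ] -2.634313534440343 0.003484661314712284
[ 0.5358 -0.0734 -0.0497] -2.8476549884540248 0.0012902362571662954
[ 0.5372 -0.076  -0.0423] -2.4240211325447296 0.003002034071977855
nb top centre T [-0.0769  0.0481]
S [-0.0766  0.0461]
key [-0.0597 -0.1432]
0.06 108 [-0.0835 -0.0681 -0.0668] -0.05317104949374132 0.14439177404264913
0.08 108 [-0.0829 -0.068  -0.067 ] -0.05304936525029987 0.145063583810722
0.1 129 [-0.0841 -0.068  -0.0669] -0.05250079015635547 0.1461127356118209
0.12 123 [-0.0829 -0.068  -0.067 ] -0.05389612064528843 0.13805322898681155
0.14 135 [-0.0839 -0.0681 -0.0672] -0.05376733396247935 0.14385216546164378
0.16 130 [-0.0825 -0.0681 -0.067 ] -0.05364864817061316 0.1460607989780378
```

Add to h.py:
```python
FR=np.array([.5365,-.0747]); TH=-.047
from scipy.spatial.transform import Rotation as Ro
def fw(x,y): c,n=np.cos(TH),np.sin(TH); return np.array([c*x-n*y,n*x+c*y])+FR
def inc(pos,yaw=None,relframe=True):
    s=sensors.get_state(); q=s["tool_rot"]; R=Ro.from_quat([q[1],q[2],q[3],q[0]])
    d=R.inv().apply(np.array(pos)-s["tcp_pos"])
    out=[d/.2]
    if yaw is not None: # yaw of tool x (deg), tool down
        y=np.radians(yaw); G=Ro.from_matrix(np.array([[np.cos(y),np.sin(y),0],[np.sin(y),-np.cos(y),0],[0,0,-1]]))
        out.append(np.degrees((R.inv()*G).as_rotvec())/30)
    print("t",round(s["time"],2),"tcp",np.round(s["tcp_pos"],4),"F",np.round(s["force"],1),"inc",[np.round(o,3).tolist() for o in out])
```

```text
(no output)
```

Call:
arm_command(
  increments=[1,-1,-0.5,0,0,-1,1,-1,-0.5,0,0,-1,1,-1,-0.5,0,0,-1,1,-1,-0.5,0,0,-1,1,-1,-0.5,0,0,-1,1,-1,-0.5,0,0,-1,1,-1,-0.5,0,0,-1],
  grip=0,
)

```text
time: 2.35
tcp_pos: [0.3258, -0.2368, 0.3094]
tool_rot: [0.003, 0.891, 0.455, 0.002]
force: [-0.1, -0.4, 0.3]
grip_width: 0.0417
grasp_force: 0.0
```

```bash
python3 -c "
from h import *
inc([*fw(-.077,.180),.28],87.3)"
```

```text
t 2.35 tcp [ 0.3258 -0.2368  0.3094] F [-0.1 -0.4  0.3] inc [[1.816, -0.437, 0.145], [0.014, 0.003, -1.106]]
```

Call:
arm_command(
  increments=[1,-0.25,0,0,0,-1,1,-0.25,0,0,0,-1,1,-0.25,0,0,0,-1,1,-0.25,0,0,0,-1,1,-0.25,0,0,0,-1,1,-0.25,0,0,0,-1],
)

```text
time: 2.95
tcp_pos: [0.4021, -0.0493, 0.305]
tool_rot: [-0.0, 0.744, 0.668, -0.001]
force: [-0.1, -0.2, -0.4]
grip_width: 0.0005
grasp_force: 0.0
```

```bash
python3 -c "
from h import *
inc([*fw(-.077,.180),.28],87.3)"
```

```text
t 2.95 tcp [ 0.4021 -0.0493  0.305 ] F [-0.1 -0.2 -0.4] inc [[0.821, 0.242, 0.124], [-0.002, 0.001, -0.117]]
```

Call:
arm_command(
  increments=[0.82,0.24,0,0,0,-0.12,0.82,0.24,0,0,0,-0.12,0.82,0.24,0,0,0,-0.12,0.82,0.24,0,0,0,-0.12,0.82,0.24,0,0,0,-0.12,0.82,0.24,0,0,0,-0.12],
)

```text
time: 3.55
tcp_pos: [0.468, 0.1059, 0.305]
tool_rot: [0.0, 0.725, 0.689, -0.001]
force: [-1.3, -0.2, 0.1]
grip_width: 0.0004
grasp_force: 0.0
```

```bash
python3 -c "
from h import *
inc([*fw(-.077,.180),.102],87.3)"
```

```text
t 3.55 tcp [0.468  0.1059 0.305 ] F [-1.3 -0.2  0.1] inc [[0.016, 0.001, 1.015], [-0.002, 0.003, -0.007]]
```

Call:
arm_command(
  increments=[0.01,0,1,0,0,0,0.01,0,1,0,0,0,0.01,0,1,0,0,0,0.01,0,1,0,0,0,0.01,0,1,0,0,0,0.01,0,1,0,0,0],
)

```text
time: 4.15
tcp_pos: [0.4677, 0.1082, 0.1061]
tool_rot: [-0.0, 0.725, 0.689, -0.0]
force: [0.8, -0.5, -0.1]
grip_width: 0.0006
grasp_force: 0.0
```

Run:
```python
from h import *
p=imaging.capture("side"); save(p,"s1.png",[200,130,380,310],3.3)
inc([*fw(-.077,.108),.105],87.3)
```

```text
t 4.2 tcp [0.4699 0.1088 0.1087] F [0.1 0.4 0.3] inc [[-0.361, -0.008, 0.018], [0.01, -0.001, -0.006]]
```

View pics/s1.png

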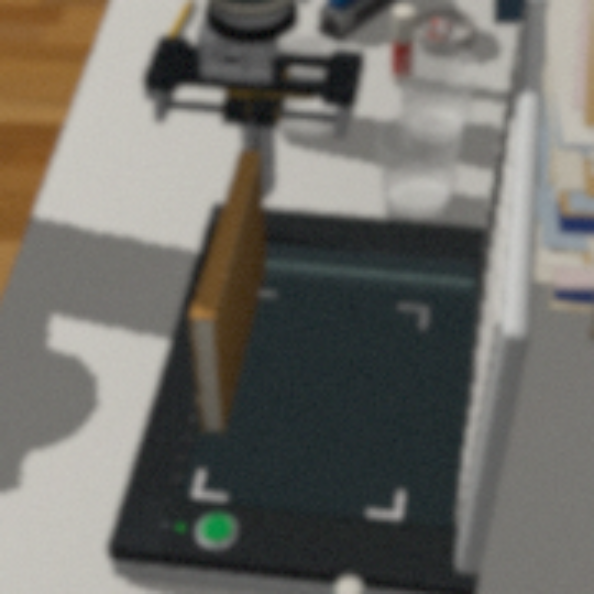

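The closed fingers sit beyond the notebook's left end (around (255,150)), lined up with it and clear of everything else. I push slowly.

Call:
arm_command(
  increments=[-0.05,0,0,0,0,0,-0.1,0,0,0,0,0,-0.125,0,0,0,0,0,-0.15,0,0,0,0,0,-0.175,0,0,0,0,0,-0.2,0,0,0,0,0,-0.225,0,0,0,0,0,-0.25,0,0,0,0,0,-0.275,0,0,0,0,0,-0.3,0,0,0,0,0,-0.32,0,0,0,0,0,-0.32,0,0,0,0,0],
)

```text
time: 5.4
tcp_pos: [0.4645, 0.0451, 0.1051]
tool_rot: [0.0, 0.724, 0.69, -0.001]
force: [0.8, -0.6, -1.3]
grip_width: 0.0005
grasp_force: 0.0
```

```bash
cat > nb.py <<'E'
from h import *
np.set_printoptions(precision=4,suppress=True)
c,n=np.cos(TH),np.sin(TH); R=np.array([[c,-n],[n,c]])
for cam in("side","top"):
    s=imaging.capture(cam)
    m=imaging.silhouettes(s,"notebook")[0]["region"]; ys,xs=np.nonzero(m); P=np.array([world(s,u,v) for u,v in zip(xs,ys)])
    F=(P[:,:2]-FR)@R
    k=(P[:,2]>.172)&(P[:,2]<.19); print(cam,"top n",k.sum(),"frame xy rect",cv2.minAreaRect((F[k]*1000).astype(np.float32)),"yrange",np.percentile(F[k,1],[.5,99.5]))
    for z in (.06,.1,.14): 
        k=abs(P[:,2]-z)<.012; 
        if k.sum()>20:print(z,np.percentile(F[k,0],[5,50,95]),F[k,1].min())
E
python3 nb.py; python3 -c "
from h import *
inc([*fw(-.077,.108),.105],87.3)"
```

```text
side top n 452 frame xy rect ((-77.86040496826172, 9.382843017578125), (20.0526123046875, 207.67861938476562), 0.24312978982925415) yrange [-0.0942  0.1077]
0.06 [-0.0853 -0.0694 -0.0685] -0.09335608365006352
0.1 [-0.0849 -0.0695 -0.0687] -0.09446250716352612
0.14 [-0.0848 -0.0696 -0.0687] -0.09457718845124484
top top n 344 frame xy rect ((-78.41144561767578, -27.751419067382812), (131.41079711914062, 18.0012149810791), 89.84131622314453) yrange [-0.0907  0.0378]
t 5.6 tcp [0.4644 0.0457 0.105 ] F [-0.5  0.5 -0.1] inc [[-0.044, 0.004, -0.0], [-0.002, 0.002, -0.002]]
```

Call:
arm_command(
  increments=[-0.015,0,0,0,0,0,-0.03,0,0,0,0,0,-0.04,0,0,0,0,0,-0.04,0,0,0,0,0,-0.04,0,0,0,0,0],
)

```text
time: 6.1
tcp_pos: [0.4644, 0.0378, 0.1056]
tool_rot: [0.0, 0.724, 0.69, -0.0]
force: [-0.2, -0.1, -0.6]
grip_width: 0.0003
grasp_force: 0.0
```

Call:
arm_command(
  increments=[0.05,0,0,0,0,0,0.15,0,0,0,0,0,0.25,0,0,0,0,0,0.25,0,0,0,0,0,0.25,0,0,0,0,0,0.25,0,-0.8,0,0,0,0.25,0,-0.8,0,0,0,0.25,0,-0.8,0,0,0,0.25,0,-0.8,0,0,0],
)

```text
time: 7.0
tcp_pos: [0.4692, 0.0875, 0.2729]
tool_rot: [0.004, 0.724, 0.69, 0.005]
force: [0.3, -0.1, 0.3]
grip_width: 0.0004
grasp_force: 0.0
```

```bash
python3 nb.py; python3 -c "
from h import *
inc([*fw(-.16,.108),.265],87.3)"
```

```text
side top n 447 frame xy rect ((-77.78680419921875, -1.2899703979492188), (203.5727996826172, 18.99016571044922), 89.6758041381836) yrange [-0.1014  0.0991]
0.06 [-0.0844 -0.0693 -0.0686] -0.101501214151928
0.1 [-0.0838 -0.0693 -0.0686] -0.10251037916019999
0.14 [-0.0843 -0.0694 -0.0686] -0.1011290340555593
top top n 521 frame xy rect ((-78.28727722167969, -1.358856201171875), (194.3428497314453, 18.055618286132812), 89.81147003173828) yrange [-0.0983  0.0955]
0.14 [-0.0872 -0.0871 -0.087 ] -0.09386841856478866
t 7.2 tcp [0.4662 0.0876 0.2638] F [-0.8 -1.1 -0.2] inc [[-0.255, -0.41, -0.005], [-0.005, 0.001, -0.003]]
```

Standing in line now (y offset about -1 mm, lower front edge at x ≈ -69 mm, nearly ideal). Next, go to the robot's side of it, near its top.

```bash
python3 -c "
from h import *
inc([*fw(-.127,-.001),.264],87.3)"
```

```text
t 7.2 tcp [0.4662 0.0876 0.2638] F [-0.8 -1.1 -0.2] inc [[-0.799, -0.245, 0.0], [-0.005, 0.001, -0.003]]
```

Call:
arm_command(
  increments=[-0.2,-0.25,0,0,0,0,-0.5,-0.25,0,0,0,0,-0.8,-0.25,0,0,0,0,-0.8,-0.25,0,0,0,0,-0.8,-0.25,0,0,0,0,-0.8,-0.25,0,0,0,0,-0.8,-0.25,0.3,0,0,0,-0.8,-0.25,0.49,0,0,0,-0.8,-0.25,0.49,0,0,0,-0.8,-0.25,0.49,0,0,0],
)

```text
time: 8.2
tcp_pos: [0.4086, -0.0681, 0.1668]
tool_rot: [-0.001, 0.723, 0.691, -0.001]
force: [0.9, -0.0, 0.0]
grip_width: -0.0
grasp_force: 0.0
```

Run:
```python
from h import *
p=imaging.capture("side"); save(p,"s2.png",[200,130,380,310],3.3)
inc([*fw(-.0995,-.001),.165],87.3)
```

```text
t 8.25 tcp [ 0.4106 -0.0689  0.1698] F [0.5 0.4 1.1] inc [[-0.004, 0.133, 0.024], [0.006, 0.001, 0.001]]
```

View pics/s2.png

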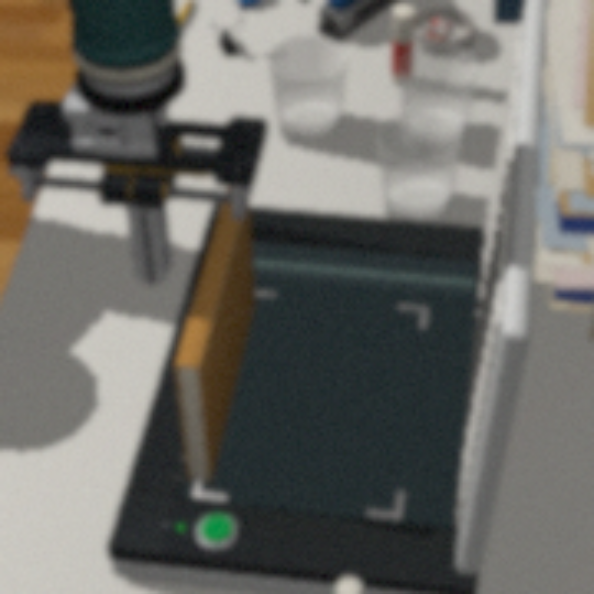

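Fingertips are in front of the notebook's upper middle. I push slowly to the back.

Call:
arm_command(
  increments=[0,0.06,0,0,0,0,0,0.1,0,0,0,0,0,0.12,0,0,0,0,0,0.14,0,0,0,0,0,0.155,0,0,0,0,0,0.17,0,0,0,0,0,0.185,0,0,0,0,0,0.2,0,0,0,0,0,0.215,0,0,0,0,0,0.23,0,0,0,0,0,0.245,0,0,0,0,0,0.26,0,0,0,0],
)

```text
time: 9.45
tcp_pos: [0.4613, -0.0719, 0.1675]
tool_rot: [0.0, 0.724, 0.69, 0.0]
force: [-0.1, -0.2, 0.1]
grip_width: 0.0008
grasp_force: 0.0
```

Call:
arm_command(
  increments=[0,0.01,0,0,0,0,0,0.01,0,0,0,0,0,0.01,0,0,0,0,0,0.01,0,0,0,0],
)

```text
time: 9.85
tcp_pos: [0.463, -0.0719, 0.1675]
tool_rot: [0.0, 0.724, 0.69, -0.0]
force: [-0.6, -0.2, 0.5]
grip_width: 0.0003
grasp_force: 0.0
```

Run:
```python
from h import *
p=imaging.capture("side"); save(p,"s3.png",[200,130,380,310],3.3)
inc([*fw(-.0995,-.001),.165],87.3)
```

```text
t 9.9 tcp [ 0.463  -0.072   0.1675] F [-0.9 -0.1  0.2] inc [[-0.002, -0.13, 0.012], [0.0, 0.0, -0.002]]
```

View pics/s3.png

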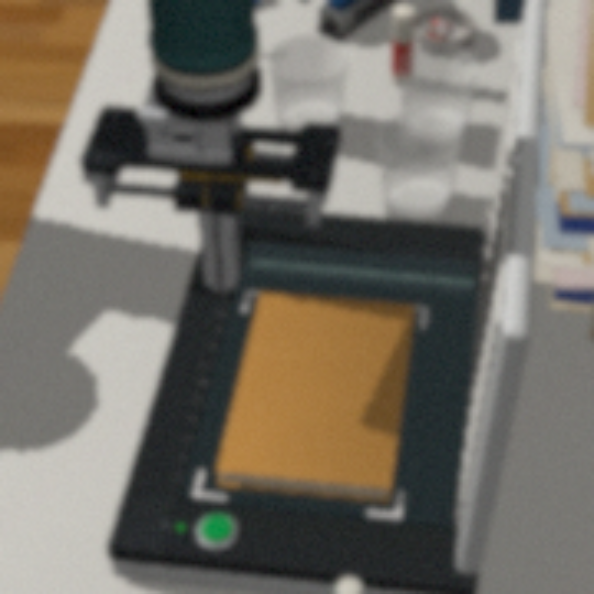

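The notebook lies flat, face down, inside all four marks. On to the key, staying high on the way.

```bash
python3 -c "
from h import *
inc([.4703,-.215,.12],87.3)"
```

```text
t 9.9 tcp [ 0.463  -0.072   0.1675] F [-0.9 -0.1  0.2] inc [[-0.713, 0.071, 0.237], [0.0, 0.0, -0.002]]
```

Call:
arm_command(
  increments=[-0.71,0.07,0,0,0,0,-0.71,0.07,0,0,0,0,-0.71,0.07,0,0,0,0,-0.71,0.07,0,0,0,0,-0.71,0.07,0.2,0,0,0,-0.71,0.07,0.45,0,0,0,-0.71,0.07,0.45,0,0,0,-0.71,0.07,0.45,0,0,0],
)

```text
time: 10.7
tcp_pos: [0.4697, -0.2135, 0.0773]
tool_rot: [-0.001, 0.724, 0.69, -0.0]
force: [0.3, 0.3, 0.5]
grip_width: 0.0006
grasp_force: 0.0
```

Run:
```python
from h import *
p=imaging.capture("side"); save(p,"s4.png",[220,220,320,320],5)
inc([.4703,-.215,.052],87.3)
```

```text
t 10.75 tcp [ 0.4715 -0.2146  0.0797] F [-0.2 -1.4  0.9] inc [[-0.002, -0.006, 0.138], [0.005, 0.002, -0.0]]
```

View pics/s4.png

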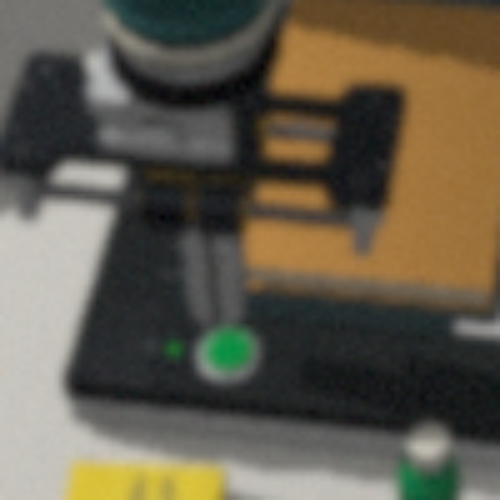

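The fingertips (crop (215,320)) hover just above and behind the key (228,350), consistent with being over it. I press in small steps.

Call:
arm_command(
  increments=[0,0,0.1,0,0,0,0,0,0.13,0,0,0,0,0,0.145,0,0,0,0,0,0.155,0,0,0,0,0,0.16,0,0,0,0,0,0.16,0,0,0,0,0,0.16,0,0,0],
)

```text
time: 11.45
tcp_pos: [0.4716, -0.215, 0.0468]
tool_rot: [0.002, 0.724, 0.69, 0.001]
force: [1.7, 0.1, 2.9]
grip_width: 0.0002
grasp_force: 1.8
```

Call:
arm_command(
  increments=[0,0,0.008,0,0,0,0,0,0.012,0,0,0,0,0,0.012,0,0,0,0,0,0.012,0,0,0],
)

```text
time: 11.85
tcp_pos: [0.4716, -0.2151, 0.0465]
tool_rot: [0.002, 0.724, 0.69, 0.001]
force: [-1.9, 2.1, 14.7]
grip_width: 0.0002
grasp_force: 7.2
```

That is 14.7 N, with no more travel: the key is at its bottom stop. I lift off.

Call:
arm_command(
  increments=[0,0,-0.1,0,0,0,0,0,-0.3,0,0,0,0,0,-0.6,0,0,0,0,0,-0.8,0,0,0,0,0,-0.8,0,0,0,0,0,-0.8,0,0,0],
)

```text
time: 12.45
tcp_pos: [0.4705, -0.2148, 0.2041]
tool_rot: [0.001, 0.724, 0.69, 0.0]
force: [-0.8, 0.7, -1.0]
grip_width: 0.0002
grasp_force: 0.0
```

Run:
```python
from h import *
p=imaging.capture("top"); save(p,"t5.png",[215,160,455,270],3.3)
m=imaging.silhouettes(p,"notebook")[0]["region"]; ys,xs=np.nonzero(m)
c,n=np.cos(TH),np.sin(TH); R=np.array([[c,-n],[n,c]])
F=(np.array([world(p,u,v,.063)[:2] for u,v in zip(xs,ys)])-FR)@R
print(np.percentile(F,[.5,99.5],axis=0)); s=imaging.capture("side")
for q,nm in((p,"t"),(s,"s")):
    g=[np.round(world(q,*a["centre"]),4) for a in imaging.tip_of(q,"key_top")[:1]]; print(nm,g)
print(sensors.get_state()["force"])
```

```text
[[-0.06441422 -0.09988437]
 [ 0.07128946  0.09783136]]
t [array([ 0.4759, -0.2158,  0.0497])]
s [array([0.6075, 0.184 , 0.0192])]
[0.24537442 0.68295835 0.54127076]
```

View pics/t5.png

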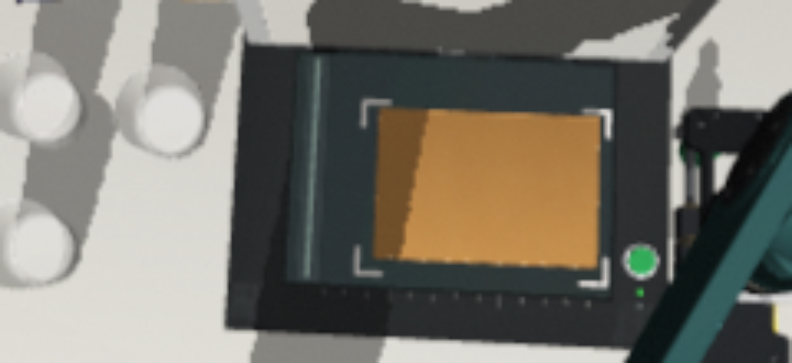

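The notebook lies centred inside the four marks (corners at (375,108), (602,116), (598,268) and (375,258)). The key at (640,261) is back up, and the robot is clear.

```bash
python3 -c "
from h import *
print(job.hand_in())"
```

```text
the job is handed in; nothing more can be done
None
```

The job is handed in, though the hand-in gave no verdict: the notebook lies face down inside the four marks, the start key was pressed to its stop (14.7 N) and is up again, and no bystander was touched.

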